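Rack the grinding wheels by size

TASK

Put the four loose grinding wheels away on the row of rubber pads, one flat in the middle of each pad, in order of size: the largest on the pad nearest the grinder motor, then each next smaller one, so that the smallest is at the far end. The stones are brittle, so set them down gently and do not drop them; leave the oil jar where it stands.

Things in the scene. Friction and masses are not known exactly. Their poses are not given: they have to be found in the camera images.
- wheel_a: the smallest grinding wheel: a plain grey stone cylinder, 28 mm in diameter and 36 mm high, lying flat with its axis upright, with a steel bush and dark bore on its top face; all four wheels have the same height. It starts loose on the bench. Origin: centre of its underside, z along the wheel's axis. Weighs 0.04 to 0.07 kg.
- wheel_b: the second smallest grinding wheel: a plain grey stone cylinder, 40 mm in diameter and 36 mm high, lying flat with its axis upright, with a steel bush and dark bore on its top face; all four wheels have the same height. It starts loose on the bench. Origin: centre of its underside, z along the wheel's axis. Weighs 0.08 to 0.13 kg.
- wheel_c: the second largest grinding wheel: a plain grey stone cylinder, 52 mm in diameter and 36 mm high, lying flat with its axis upright, with a steel bush and dark bore on its top face; all four wheels have the same height. It starts loose on the bench. Origin: centre of its underside, z along the wheel's axis. Weighs 0.14 to 0.23 kg.
- wheel_d: the largest grinding wheel: a plain grey stone cylinder, 64 mm in diameter and 36 mm high, lying flat with its axis upright, with a steel bush and dark bore on its top face; all four wheels have the same height. It starts loose on the bench. Origin: centre of its underside, z along the wheel's axis. Weighs 0.21 to 0.35 kg.
- pad_1: round black rubber pad, 74 mm in diameter, with a small bright dot at its centre; one of four identical pads in a straight row, 90 mm from centre to centre, on a fixed low wooden rack (88 mm wide, 372 mm long). The pad's top is flat and 21 mm above the bench, 3 mm above the wood. Origin: centre of the pad's top; y runs along the row, x across it. This is the end pad on the -y side of the row.
- pad_2: round black rubber pad, 74 mm in diameter, with a small bright dot at its centre; one of four identical pads in a straight row, 90 mm from centre to centre, on a fixed low wooden rack (88 mm wide, 372 mm long). The pad's top is flat and 21 mm above the bench, 3 mm above the wood. Origin: centre of the pad's top; y runs along the row, x across it. Second pad from the -y end of the row.
- pad_3: round black rubber pad, 74 mm in diameter, with a small bright dot at its centre; one of four identical pads in a straight row, 90 mm from centre to centre, on a fixed low wooden rack (88 mm wide, 372 mm long). The pad's top is flat and 21 mm above the bench, 3 mm above the wood. Origin: centre of the pad's top; y runs along the row, x across it. Third pad from the -y end of the row (second from the +y end).
- pad_4: round black rubber pad, 74 mm in diameter, with a small bright dot at its centre; one of four identical pads in a straight row, 90 mm from centre to centre, on a fixed low wooden rack (88 mm wide, 372 mm long). The pad's top is flat and 21 mm above the bench, 3 mm above the wood. Origin: centre of the pad's top; y runs along the row, x across it. This is the end pad on the +y side of the row.
- motor_stone (a point): the grinder motor: a dark cylinder lying along x on a green base, with a grinding stone on its shaft towards the robot; about 225 mm long (x), 130 mm wide, 180 mm high, fixed. It stands beyond one end of the rack, on the +y or the -y side; a blue tub of tools stands beyond the other end. This point is the centre of that grinding stone, 95 mm above the bench, at the motor's robot-side end.
- jar: closed amber glass oil jar with a dark lid, 54 mm in diameter and 70 mm high, standing loose among the wheels; not to be moved. Origin: centre of its underside. The other bystander among the wheels is a reddish whetstone block, 100 x 42 x 25 mm.
Not all that is in view belongs to the job. Leave any green look-alike of the wheel_b alone. Leave any blue look-alike of the wheel_a alone.

How it is judged:
By the outcome, as a careful person would: the job done as asked, in the order asked, and still so for the second after the job is handed in, with the robot touching nothing.
It also fails if it takes over 102 s, if anything falls off the work surface, if the arm or the gripper's body presses on something with over 40 N, if the wrist force passes 120 N, or if a joint passes its speed limit or range.

ROBOT

A 6-joint arm with a two-finger parallel gripper is mounted at the origin on the work surface. World frame = base frame: x ahead of the robot, y to its left, z up, the work surface at z = 0. Lengths are in m, angles in rad, forces in N, time in s.
With the tool pointing down it reaches from about 0.325 to 1 m from the base axis. Payload 5.1 kg.
Tool frame: the origin (TCP) lies on the centre line of the jaws, within the pads' length; the fingertips stand 25 mm ahead of it and the grasp point (between the pads) lies 6 mm ahead of it; z points along the fingers, y is the line along which they close (so a half turn about z gives the same grasp; the last joint's range is limited). The gripper opens to 85 mm and grips with 20 to 120 N. Pads are 22 mm wide; open, the fingers measure 114 mm over their backs; the gripper's body (76 mm by 85 mm) begins 54 mm behind the grasp point. The pads swing forward as they close: fully open they stand 13 mm farther back than shut.
Start: joints at [-1.219, 0.124, 1.65, -0, 1.367, -0.083], TCP at [0.274, -0.59, 0.217] pointing down, gripper open.
Joint ranges: [-2.61, 2.61], [-1.02, 2.33], [0.03, 2.71], [-1.35, 4.49], [0.32, 2.68], [-2.91, 2.91]. Speed limits (rad/s): [2.57, 2.57, 3.14, 3.14, 3.14, 3.14].

INTERFACE

Orientations are given as a rotation vector (axis times angle).
In Python, from station import get_obs, read_camera, calibration, finish_job gives the robot as it stands. The module is installed in compiled form; this text tells all that it offers.
- The arm moves only by the tool jog_arm, never from a script. Its argument "plan" is a list of rows, each an object of numbers: "dx", "dy", "dz": the shift along the tool's x, y, z in m; "rx", "ry", "rz": the turn, a rotation vector about the tool's x, y, z in rad. A call has exactly 8 rows; each row is the pose to reach, as a shift and turn from the pose commanded when the call began, along the tool's axes at that moment; what a row does not reach only later rows make up. A row lasts 1/12 s, in which the tool goes at most 41.7 mm and 7.16 degrees, less where a joint would pass 70% of its speed; a pose out of reach is approached as far as the arm can. A call with a gripper value outside its range is refused whole. "jaw" is the gripper's target within -1 to 1 (fully open at 1, half-way at 0, shut at -1), set as the call begins (left out, the last holds). The fingers move at their own pace and stop on an object; "squeeze" is the grip in N (left out, the last holds). Time passes only in rows, so rows that repeat a pose let the fingers close, or fill a call up. It gives the time, the measured TCP pose, the force, the opening and the grip force at its end, in the units of the state.
- get_obs(): the state, without advancing time (a new reading comes with each control period).
- read_camera(name): name is "scene" or "side" or "wrist"; returns the picture (480x640x3 uint8, red, green, blue); there is no depth.
- calibration(name): a dict with "intrinsics" (3x3 intrinsics, pixels), "R" (3x3) and "t" (3): a world point X has camera coordinates R X + t. Camera axes: x right, y down, z forward; pixel columns grow to the right and rows downward; lengths in m; the calibration is good to about 2 mm. A picture is of the moment at which its call begins: read the wrist's pose just before it. calibration takes no time and is no camera call; for the wrist camera it gives the pose at the moment of the call.
- finish_job(): hands the job in; it is judged then, once.
The state is a dict: "time_s": time; "qpos": joint angles; "qd": joint speeds; "effort": joint torques, N m; "tcp_pos": TCP position; "tcp_rot": TCP orientation; "contact_force": force on the tool from outside, world axes, zero at the start; "moment": the same for the moment, N m; "gripper_width": finger opening in m; "grip_force": force on a finger pad.
Only numpy, scipy, OpenCV 4.12 (cv2) and the standard library are available. Lean on these libraries where they do the work, as an engineer would, in place of code of your own. Each camera call takes 0.05 s, during which the arm holds its last target. There are 200 camera calls.

## Working session

There is one attempt and no reset: what is moved stays moved. The work goes in short steps, Python scripts to look and compute and a tool call to move; the robot and the scene stay as the last step left them, time stands still between calls to the robot, and variables do not carry over. Pictures are saved under pics/ and viewed, at most 14 in all, crops included, and the job is handed in when it is done.

Besides the shell and the picture viewer there is one more tool, called after ">>>" by a JSON object that holds its "method" and its "body". jog_arm: Moves the arm, as the interface text tells. Its arguments: {"type":"object","properties":{"plan":{"type":"array","items":{"type":"object","properties":{"dx":{"type":"number"},"dy":{"type":"number"},"dz":{"type":"number"},"rx":{"type":"number"},"ry":{"type":"number"},"rz":{"type":"number"}}}},"jaw":{"type":"number"},"squeeze":{"type":"number"}},"required":["plan"]}

```bash
mkdir -p pics
python3 - <<'E'
from station import *
import cv2,numpy as np
o=get_obs();print(o)
for n in("scene","side"):
    c=calibration(n);print(n,c)
    cv2.imwrite(f"pics/{n}0.png",cv2.cvtColor(read_camera(n),cv2.COLOR_RGB2BGR))
E
```

```text
{'time_s': 0.0, 'qpos': array([-1.21862331e+00,  1.24540824e-01,  1.65166681e+00,  4.56403369e-06,
        1.36746095e+00, -8.26262692e-02]), 'qd': array([-8.92639259e-04, -4.32541504e-04,  6.95991874e-05,  5.23092108e-04,
       -7.69422087e-04,  7.14939822e-04]), 'effort': array([-1.04467414e-03, -4.23610568e+01, -3.65454590e+01, -1.46025427e-04,
        6.84322324e-03, -2.96476674e-05]), 'tcp_pos': array([ 0.27354071, -0.58894873,  0.21533416]), 'tcp_rot': array([-3.06563568e+00, -6.77168653e-01,  4.30910354e-04]), 'contact_force': array([-0.49665848, -0.6023843 , -0.26332901]), 'moment': array([ 0.01028538, -0.00401448, -0.04314236]), 'grip_force': 0.0, 'gripper_width': 0.08537348918936323}
scene {'intrinsics': array([[577.5749845 ,   0.        , 323.22169167],
       [  0.        , 577.5749845 , 248.4636034 ],
       [  0.        ,   0.        ,   1.        ]]), 'R': array([[-0.86272839,  0.50558415,  0.00918689],
       [ 0.32516507,  0.56859178, -0.75562628],
       [-0.38725626, -0.64891298, -0.65493857]]), 't': array([ 0.446907  , -0.11762256,  1.45999558])}
side {'intrinsics': array([[482.65361351,   0.        , 312.02376672],
       [  0.        , 482.65361351, 241.09529592],
       [  0.        ,   0.        ,   1.        ]]), 'R': array([[ 0.99527726, -0.09583339,  0.01546378],
       [-0.05123418, -0.65389544, -0.7548482 ],
       [ 0.08245136,  0.75049098, -0.65571721]]), 't': array([-0.53030355,  0.11641429,  0.924068  ])}
```

View pics/scene0.png

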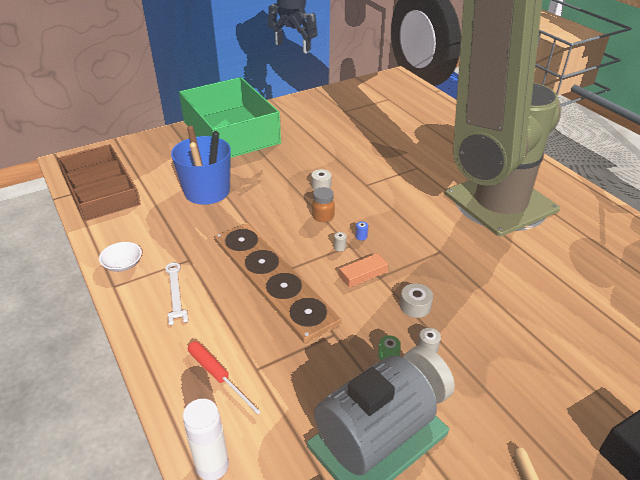

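View pics/side0.png

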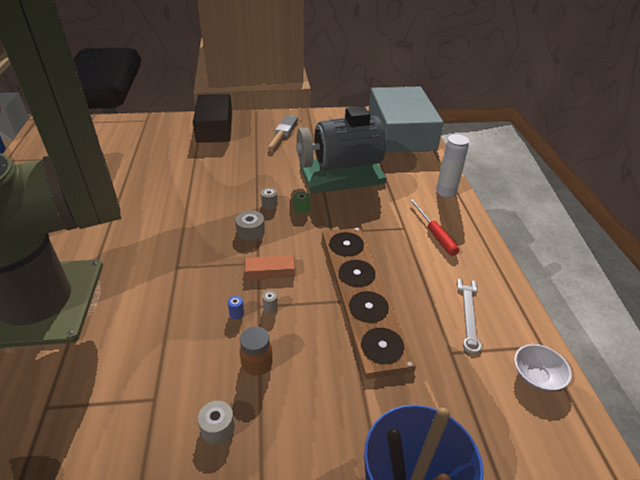

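The scene view faces the robot and the side view looks towards +y. The motor is at the +y end: side (345,140), scene (385,395). That makes pad_4 the motor end, at side (347,243) and scene (308,312).

Grey wheel candidates, side / scene pixels:
- (250,222) / (417,298): largest
- (269,198) / (430,338)
- (270,300) / (340,240)
- (216,420) / (321,178)

The green (301,202) and blue (235,306) cylinders are decoys. Next I'll triangulate the tops and measure the diameters.

```bash
cat > h.py <<'E'
import numpy as np,cv2
from station import *
def ray(c,p):
    d=c["R"].T@np.linalg.solve(c["intrinsics"],[p[0],p[1],1.]);return -c["R"].T@c["t"],d/np.linalg.norm(d)
def onz(c,p,z):
    o,d=ray(c,p);return o+d*(z-o[2])/d[2]
def tri(cs,ps):
    A=np.zeros((3,3));b=np.zeros(3);R=[ray(c,p) for c,p in zip(cs,ps)]
    for o,d in R:
        M=np.eye(3)-np.outer(d,d);A+=M;b+=M@o
    X=np.linalg.solve(A,b)
    return X,max(np.linalg.norm((np.eye(3)-np.outer(d,d))@(X-o)) for o,d in R)
def proj(c,X):
    q=c["intrinsics"]@(c["R"]@X+c["t"]);return q[:2]/q[2]
def blob(g,p,r,dark):
    "centroid of dark/bright small blob nearest p"
    x,y=map(int,p);w=g[y-r:y+r+1,x-r:x+r+1].astype(float)
    k=(w.max()-w if 0 else ((np.median(w)-w) if dark else (w-np.median(w))));m=(k>0.5*k.max()).astype(np.uint8)
    n,l,s,c=cv2.connectedComponentsWithStats(m)
    i=min(range(1,n),key=lambda i:np.hypot(*(c[i]-r))-0.2*s[i,4]**.5)
    return c[i]+[x-r,y-r],s[i,4]
E
python3 - <<'E'
from h import *
C={n:calibration(n) for n in("scene","side")}
G={n:cv2.imread(f"pics/{n}0.png") for n in C};g={n:cv2.cvtColor(G[n],cv2.COLOR_BGR2GRAY) for n in C}
it={"big":((417,294),(250,218),5,1),"m":((430,334),(269,193),4,1),"s":((340,235),(270,295),4,1),"far":((320,173),(215,415),6,1),
"p4":((308,311),(347,243),6,0),"p3":((283,285),(357,272),6,0),"p2":((261,261),(369,306),6,0),"p1":((240,239),(383,345),6,0)}
for k,(a,b,r,d) in it.items():
    pa,sa=blob(g["scene"],a,r,d);pb,sb=blob(g["side"],b,r,d)
    X,e=tri([C["scene"],C["side"]],[pa,pb]);print(k,pa.round(1),sa,pb.round(1),sb,X.round(4),"res",round(e,4))
# crops
t=[cv2.resize(G["side"][170:250,220:320],(400,320),interpolation=2),cv2.resize(G["side"][370:450,165:265],(400,320),interpolation=2)]
u=[cv2.resize(G["side"][270:330,220:295],(400,320),interpolation=2),cv2.resize(G["scene"][280:360,385:485],(400,320),interpolation=2)]
im=np.vstack([np.hstack(t),np.hstack(u)]);cv2.imwrite("pics/crop1.png",cv2.resize(im,(750,600)))
E
```

```text
big [417.  293.5] 46 [249.1 218.4] 25 [0.4083 0.1819 0.0364] res 0.0015
m [429.8 334.7] 21 [268.6 191.8] 5 [0.454  0.2804 0.0368] res 0.0017
s [340. 235.] 5 [269.  295.3] 7 [ 0.4456 -0.0522  0.0363] res 0.0013
far [321.  173.8] 13 [214.6 415.2] 69 [ 0.3586 -0.286   0.0364] res 0.0011
p4 [307.9 310.9] 30 [346.1 242.6] 25 [0.6144 0.1014 0.0211] res 0.0015
p3 [283.6 284.6] 26 [356.5 271.6] 29 [0.622  0.0117 0.0212] res 0.0015
p2 [261.4 260.6] 21 [368.5 304.9] 33 [ 0.6297 -0.0781  0.0214] res 0.0015
p1 [241.1 238.8] 19 [382.4 343.8] 44 [ 0.6374 -0.1679  0.0211] res 0.0015
```

View pics/crop1.png

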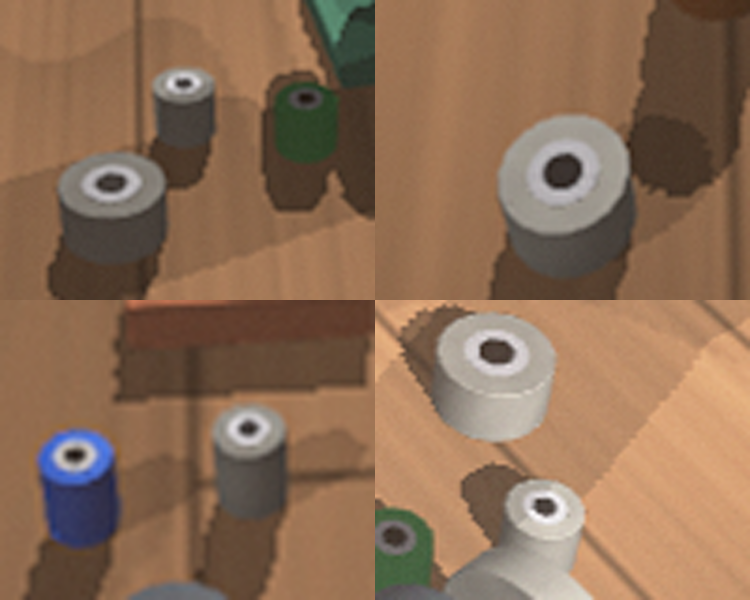

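Diameters from the side view (pixel width × depth / f):

| Position | Measured diameter | Wheel |
|---|---|---|
| (0.408, 0.182) | ≈ 63 mm | D |
| (0.359, -0.286) | ≈ 52 mm | C |
| (0.454, 0.280) | ≈ 38 mm | B |
| (0.446, -0.052) | ≈ 27 mm | A |

The heights agree with the text: wheel tops at 36.4 mm and pads at 21.2 mm with 90 mm pitch. The crop confirms that these four are the grey wheels, and that the green and blue ones are decoys. Next I'll locate the neighbours so the fingers clear them.

Run:
```python
from h import *
S,T=calibration("scene"),calibration("side")
for n,a,b in[("blue",(362,225),(234.6,301)),("green",(390.3,343),(301.6,196)),("jarlid",(323,195),(256,341)),("stone",(437,373),(304,147))]:
    X,e=tri([S,T],[a,b]);print(n,X.round(3),round(e,4))
for p in[(340,267),(378,257),(388,266),(350,279)]:print("whet",onz(S,p,.025).round(3))
G=cv2.imread("pics/side0.png")
o=get_obs();R=cv2.Rodrigues(o["tcp_rot"])[0];print(R.round(3))
```

```text
blue [ 0.382 -0.059  0.035] 0.0016
green [0.53  0.259 0.036] 0.0026
jarlid [ 0.421 -0.174  0.061] 0.0028
stone [0.541 0.387 0.096] 0.0085
whet [0.493 0.028 0.025]
whet [0.404 0.042 0.025]
whet [0.402 0.076 0.025]
whet [0.494 0.07  0.025]
[[ 0.907  0.421 -0.001]
 [ 0.421 -0.907  0.002]
 [ 0.    -0.002 -1.   ]]
```

All picks can use jaws along world x: the green wheel is 76 mm from B in x and the blue one 64 mm from A, so both clear. I'll start with C, turning the tool -70° about its z on the way.

>>> {"method": "jog_arm", "body": {"plan": [{"dx": 0.025,"dy": -0.03,"dz": 0.008,"rz": -0.12},{"dx": 0.05,"dy": -0.06,"dz": 0.016,"rz": -0.24},{"dx": 0.075,"dy": -0.09,"dz": 0.024,"rz": -0.36},{"dx": 0.1,"dy": -0.12,"dz": 0.032,"rz": -0.48},{"dx": 0.125,"dy": -0.15,"dz": 0.04,"rz": -0.6},{"dx": 0.15,"dy": -0.18,"dz": 0.048,"rz": -0.72},{"dx": 0.178,"dy": -0.21,"dz": 0.056,"rz": -0.84},{"dx": 0.2047,"dy": -0.239,"dz": 0.065,"rz": -0.96}], "jaw": 0.65, "squeeze": 30}}

```text
invalid input
```

>>> {"method": "jog_arm", "body": {"plan": [{"rz": -0.12},{"rz": -0.22},{"rz": -0.262},{"rz": -0.262},{"rz": -0.262},{"rz": -0.262},{"rz": -0.262},{"rz": -0.262}]}}

```text
invalid input
```

```bash
cat >> h.py <<'E'
def st():
    o=get_obs();R=cv2.Rodrigues(o["tcp_rot"])[0]
    print("t",round(o["time_s"],2),"tcp",o["tcp_pos"].round(4),"yaw",np.degrees(np.arctan2(R[1,0],R[0,0])).round(2),"w",round(o["gripper_width"],4),"gf",round(o["grip_force"],1),"F",o["contact_force"].round(1));return o,R
def go(x,y,z):
    "tool-axis shift to a world TCP target"
    o,R=st();print("shift",(R.T@(np.array([x,y,z])-o["tcp_pos"])).round(4))
def snap(n,f):
    c=calibration(n);im=cv2.cvtColor(read_camera(n),cv2.COLOR_RGB2BGR);cv2.imwrite(f"pics/{f}.png",im);return c,im
E
python3 - <<'E'
from h import *
go(.3586,-.286,.03)
c,im=snap("wrist","w1")
print(proj(c,np.array([.3586,-.286,.036])))
E
```

```text
t 0.1 tcp [ 0.2736 -0.589   0.2155] yaw 24.91 w 0.0855 gf 0.0 F [-0.4  0.4  0.4]
shift [ 0.2047 -0.2386  0.1859]
[ 44.96678346 -13.45222732]
```

View pics/w1.png

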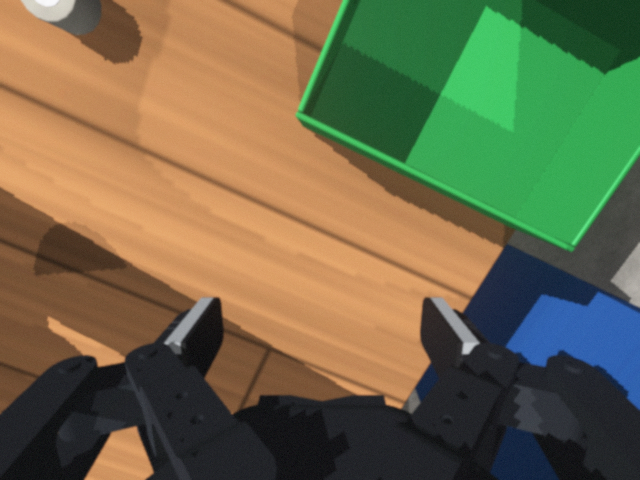

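The moves were refused, so the arm is still at its start. The wrist view shows the green bin at the right and wheel C at the upper left (60,10), as projected. I'll retry with every row field filled in.

>>> {"method": "jog_arm", "body": {"plan": [{"dx": 0.025,"dy": -0.03,"dz": 0.008,"rx": 0,"ry": 0,"rz": -0.12},{"dx": 0.05,"dy": -0.06,"dz": 0.016,"rx": 0,"ry": 0,"rz": -0.24},{"dx": 0.075,"dy": -0.09,"dz": 0.024,"rx": 0,"ry": 0,"rz": -0.36},{"dx": 0.1,"dy": -0.12,"dz": 0.032,"rx": 0,"ry": 0,"rz": -0.48},{"dx": 0.125,"dy": -0.15,"dz": 0.04,"rx": 0,"ry": 0,"rz": -0.6},{"dx": 0.15,"dy": -0.18,"dz": 0.048,"rx": 0,"ry": 0,"rz": -0.72},{"dx": 0.178,"dy": -0.21,"dz": 0.056,"rx": 0,"ry": 0,"rz": -0.84},{"dx": 0.205,"dy": -0.239,"dz": 0.065,"rx": 0,"ry": 0,"rz": -0.96}], "jaw": 0.65, "squeeze": 30}}

```text
time_s: 0.82
tcp_pos: [0.359, -0.2845, 0.1512]
tcp_rot: [2.403, 2.024, 0.0]
contact_force: [1.4, 0.1, -0.3]
gripper_width: 0.0706
grip_force: 0.0
```

>>> {"method": "jog_arm", "body": {"plan": [{"dx": 0,"dy": 0,"dz": 0,"rx": 0,"ry": 0,"rz": -0.1},{"dx": 0,"dy": 0,"dz": 0,"rx": 0,"ry": 0,"rz": -0.2},{"dx": 0,"dy": 0,"dz": 0,"rx": 0,"ry": 0,"rz": -0.257},{"dx": 0,"dy": 0,"dz": 0,"rx": 0,"ry": 0,"rz": -0.257},{"dx": 0,"dy": 0,"dz": 0,"rx": 0,"ry": 0,"rz": -0.257},{"dx": 0,"dy": 0,"dz": 0,"rx": 0,"ry": 0,"rz": -0.257},{"dx": 0,"dy": 0,"dz": 0,"rx": 0,"ry": 0,"rz": -0.257},{"dx": 0,"dy": 0,"dz": 0,"rx": 0,"ry": 0,"rz": -0.257}], "jaw": 0.65, "squeeze": 30}}

```text
time_s: 1.48
tcp_pos: [0.3589, -0.2866, 0.1516]
tcp_rot: [-2.131, -2.308, 0.0]
contact_force: [-0.6, 0.3, 0.1]
gripper_width: 0.0707
grip_force: 0.0
```

Run:
```python
from h import *
go(.3586,-.286,.03)
c,im=snap("wrist","w2")
p=proj(c,np.array([.3586,-.286,.036]));print(p)
```

```text
t 1.48 tcp [ 0.3589 -0.2866  0.1516] yaw 94.58 w 0.0707 gf 0.0 F [-0.6  0.3  0.1]
shift [ 0.0006 -0.0002  0.1216]
[321.77390393 234.33903787]
```

View pics/w2.png

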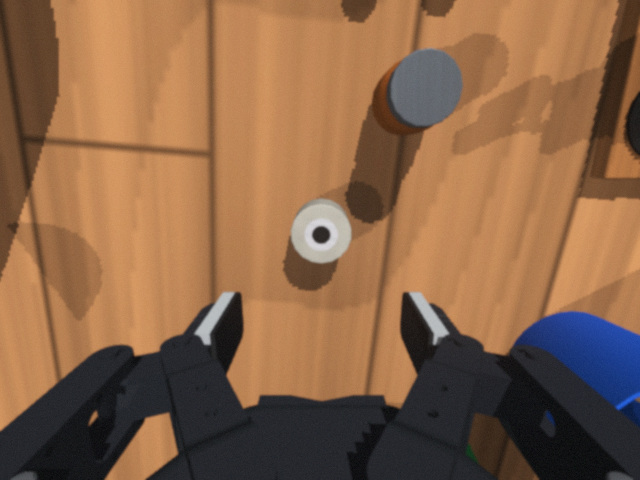

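The wrist view shows C's bore at (321,235), within a pixel of the prediction, with the jar clear at (425,90). Descending.

>>> {"method": "jog_arm", "body": {"plan": [{"dx": 0.0006,"dy": 0,"dz": 0.02,"rx": 0,"ry": 0,"rz": 0},{"dx": 0.0006,"dy": 0,"dz": 0.045,"rx": 0,"ry": 0,"rz": 0},{"dx": 0.0006,"dy": 0,"dz": 0.07,"rx": 0,"ry": 0,"rz": 0},{"dx": 0.0006,"dy": 0,"dz": 0.09,"rx": 0,"ry": 0,"rz": 0},{"dx": 0.0006,"dy": 0,"dz": 0.108,"rx": 0,"ry": 0,"rz": 0},{"dx": 0.0006,"dy": 0,"dz": 0.118,"rx": 0,"ry": 0,"rz": 0},{"dx": 0.0006,"dy": 0,"dz": 0.121,"rx": 0,"ry": 0,"rz": 0},{"dx": 0.0006,"dy": 0,"dz": 0.121,"rx": 0,"ry": 0,"rz": 0}], "jaw": 0.65, "squeeze": 30}}

```text
time_s: 2.2
tcp_pos: [0.3587, -0.2856, 0.0301]
tcp_rot: [-2.129, -2.308, -0.0]
contact_force: [-0.2, 0.0, 0.0]
gripper_width: 0.0704
grip_force: 0.0
```

>>> {"method": "jog_arm", "body": {"plan": [{"dx": 0,"dy": 0,"dz": 0,"rx": 0,"ry": 0,"rz": 0},{"dx": 0,"dy": 0,"dz": 0,"rx": 0,"ry": 0,"rz": 0},{"dx": 0,"dy": 0,"dz": 0,"rx": 0,"ry": 0,"rz": 0},{"dx": 0,"dy": 0,"dz": 0,"rx": 0,"ry": 0,"rz": 0},{"dx": 0,"dy": 0,"dz": 0,"rx": 0,"ry": 0,"rz": 0},{"dx": 0,"dy": 0,"dz": 0,"rx": 0,"ry": 0,"rz": 0},{"dx": 0,"dy": 0,"dz": 0,"rx": 0,"ry": 0,"rz": 0},{"dx": 0,"dy": 0,"dz": 0,"rx": 0,"ry": 0,"rz": 0}], "jaw": -1, "squeeze": 35}}

```text
time_s: 2.87
tcp_pos: [0.359, -0.2858, 0.0307]
tcp_rot: [2.13, 2.31, 0.0]
contact_force: [-0.2, -0.1, 0.2]
gripper_width: -0.0002
grip_force: 0.0
```

The jaws shut fully, so they missed the wheel. Taking a look.

Run:
```python
from h import *
c,im=snap("wrist","w3");cs,i2=snap("side","s3")
cv2.imwrite("pics/c3.png",np.hstack([cv2.resize(im,(400,300)),cv2.resize(i2[300:480,100:340],(400,300))]))
```

```text
(no output)
```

View pics/c3.png

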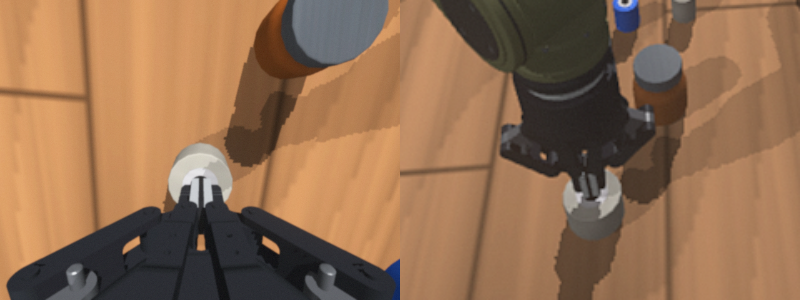

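Run:
```python
from h import *
cs,i0=snap("scene","n3")
W=calibration("wrist");print("wristcam pos",(-W["R"].T@W["t"]).round(3),"view dir",W["R"][2].round(3))
S,T=calibration("scene"),calibration("side")
for z in(.006,.03,.05):
  X=np.array([.359,-.2858,z]);print(z,proj(W,X).round(),proj(T,X).round(),proj(S,X).round())
a=cv2.imread("pics/s3.png")[380:460,170:270];b=i0[130:210,270:370];w=cv2.imread("pics/w3.png")[220:340,240:390]
cv2.imwrite("pics/c4.png",np.hstack([cv2.resize(x,(266,213),interpolation=2) for x in(a,b,w)]))
```

```text
wristcam pos [ 0.353 -0.217  0.188] view dir [ 0.022 -0.27  -0.963]
0.006 [323. 273.] [216. 425.] [320. 184.]
0.03 [323. 290.] [215. 417.] [320. 176.]
0.05 [323. 308.] [213. 410.] [321. 170.]
```

View pics/c4.png

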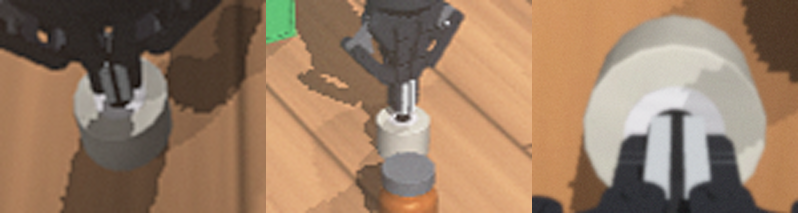

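Run:
```python
from h import *
o,R=st();W=calibration("wrist");print(W["intrinsics"][0,0])
# w2 pictures: express in present pose (camera rigid on tool): points in tool frame
for d in(-.02,-.01,0,.012,.025):
  for x in(-.011,.011):
    print(d,x,[proj(W,o["tcp_pos"]+R@np.array([x,s*.0353,d])).round() for s in(-1,1)],"shut",proj(W,o["tcp_pos"]+R@np.array([x,0,d])).round())
```

```text
t 3.02 tcp [ 0.3589 -0.2858  0.0306] yaw 94.64 w -0.0003 gf 0.0 F [0.4 1.  0.2]
333.17149928214343
-0.02 -0.011 [array([246., 330.]), array([399., 330.])] shut [323. 330.]
-0.02 0.011 [array([243., 286.]), array([402., 286.])] shut [323. 286.]
-0.01 -0.011 [array([251., 320.]), array([395., 319.])] shut [323. 319.]
-0.01 0.011 [array([248., 278.]), array([397., 277.])] shut [323. 277.]
0 -0.011 [array([255., 310.]), array([391., 310.])] shut [323. 310.]
0 0.011 [array([252., 270.]), array([393., 270.])] shut [323. 270.]
0.012 -0.011 [array([259., 300.]), array([386., 300.])] shut [323. 300.]
0.012 0.011 [array([257., 262.]), array([388., 262.])] shut [323. 262.]
0.025 -0.011 [array([263., 291.]), array([382., 290.])] shut [322. 291.]
0.025 0.011 [array([261., 255.]), array([384., 255.])] shut [322. 255.]
```

In w2 the open fingertips at (240,293) and (405,293) sit about 20 mm behind the reported TCP. The shut tips hover at z ≈ 0.04, just above the wheel, and the side and scene views agree. So the fingers are effectively about 35 mm shorter than the text says, and I'll go lower in steps with force checks.

>>> {"method": "jog_arm", "body": {"plan": [{"dx": 0,"dy": 0,"dz": -0.01,"rx": 0,"ry": 0,"rz": 0},{"dx": 0,"dy": 0,"dz": -0.01,"rx": 0,"ry": 0,"rz": 0},{"dx": 0,"dy": 0,"dz": -0.01,"rx": 0,"ry": 0,"rz": 0},{"dx": 0,"dy": 0,"dz": -0.01,"rx": 0,"ry": 0,"rz": 0},{"dx": 0,"dy": 0,"dz": -0.005,"rx": 0,"ry": 0,"rz": 0},{"dx": 0,"dy": 0,"dz": 0.005,"rx": 0,"ry": 0,"rz": 0},{"dx": 0,"dy": 0,"dz": 0.015,"rx": 0,"ry": 0,"rz": 0},{"dx": 0,"dy": 0,"dz": 0.02,"rx": 0,"ry": 0,"rz": 0}], "jaw": 0.65, "squeeze": 30}}

```text
time_s: 3.68
tcp_pos: [0.3578, -0.2847, 0.0082]
tcp_rot: [-2.127, -2.307, -0.0]
contact_force: [0.9, 0.4, -0.5]
gripper_width: 0.0705
grip_force: 0.0
```

Run:
```python
from h import *
st();S=calibration("scene");T=calibration("side")
W,w=snap("wrist","w5");_,a=snap("side","s5");_,b=snap("scene","n5")
cv2.imwrite("pics/c5.png",np.hstack([cv2.resize(a[360:460,155:280],(400,320)),cv2.resize(w,(400,320))]))
```

```text
t 3.68 tcp [ 0.3578 -0.2847  0.0082] yaw 94.64 w 0.0705 gf 0.0 F [ 0.9  0.4 -0.5]
```

View pics/c5.png

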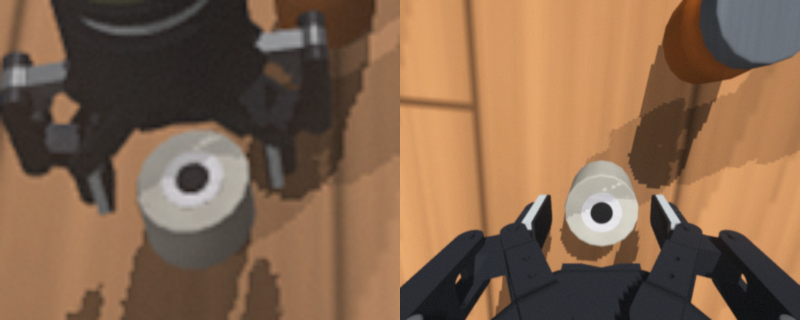

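Run:
```python
from h import *
T=calibration("side");W=calibration("wrist")
ws=[(549*1.6-640,195*1.5),(657*1.6-640,195*1.5)]
for p,q in zip([(186.5,425.6),(241.5,418.5)],ws):
    print(p,q,[round(v,4) for v in tri([T,W],[p,q])[0]],tri([T,W],[p,q])[1])
    for y in(-.296,-.285,-.274):
        o,d=ray(T,p);print("  side",y,(o+d*(y-o[1])/d[1]).round(3))
        o,d=ray(W,q);print("  wrist",y,(o+d*(y-o[1])/d[1]).round(3))
```

```text
(186.5, 425.6) (238.4000000000001, 292.5) [np.float64(0.316), np.float64(-0.2873), np.float64(0.0145)] 0.0005471656891064019
  side -0.296 [ 0.319 -0.296  0.03 ]
  wrist -0.296 [ 0.312 -0.296 -0.004]
  side -0.285 [ 0.315 -0.285  0.01 ]
  wrist -0.285 [ 0.318 -0.285  0.019]
  side -0.274 [ 0.311 -0.274 -0.009]
  wrist -0.274 [ 0.323 -0.274  0.043]
(241.5, 418.5) (411.20000000000005, 292.5) [np.float64(0.3996), np.float64(-0.2815), np.float64(0.0139)] 0.002456986997958056
  side -0.296 [ 0.399 -0.296  0.038]
  wrist -0.296 [ 0.414 -0.296 -0.023]
  side -0.285 [ 0.398 -0.285  0.018]
  wrist -0.285 [ 0.405 -0.285  0.004]
  side -0.274 [ 0.396 -0.274 -0.002]
  wrist -0.274 [ 0.397 -0.274  0.03 ]
```

The pad edges in both views put the open tips about 26 mm behind the TCP. The earlier miss bounds it at more than 16 mm, so TCP z = -0.014 stays above the bench.

>>> {"method": "jog_arm", "body": {"plan": [{"dx": 0,"dy": 0,"dz": 0.004,"rx": 0,"ry": 0,"rz": 0},{"dx": 0,"dy": 0,"dz": 0.008,"rx": 0,"ry": 0,"rz": 0},{"dx": 0,"dy": 0,"dz": 0.012,"rx": 0,"ry": 0,"rz": 0},{"dx": 0,"dy": 0,"dz": 0.016,"rx": 0,"ry": 0,"rz": 0},{"dx": 0,"dy": 0,"dz": 0.02,"rx": 0,"ry": 0,"rz": 0},{"dx": 0,"dy": 0,"dz": 0.023,"rx": 0,"ry": 0,"rz": 0},{"dx": 0,"dy": 0,"dz": 0.024,"rx": 0,"ry": 0,"rz": 0},{"dx": 0,"dy": 0,"dz": 0.024,"rx": 0,"ry": 0,"rz": 0}], "jaw": 0.65, "squeeze": 30}}

```text
time_s: 4.5
tcp_pos: [0.3587, -0.2856, -0.0138]
tcp_rot: [-2.129, -2.309, -0.0]
contact_force: [0.8, 0.3, -0.1]
gripper_width: 0.0706
grip_force: 0.0
```

>>> {"method": "jog_arm", "body": {"plan": [{"dx": 0,"dy": 0,"dz": 0,"rx": 0,"ry": 0,"rz": 0},{"dx": 0,"dy": 0,"dz": 0,"rx": 0,"ry": 0,"rz": 0},{"dx": 0,"dy": 0,"dz": 0,"rx": 0,"ry": 0,"rz": 0},{"dx": 0,"dy": 0,"dz": 0,"rx": 0,"ry": 0,"rz": 0},{"dx": 0,"dy": 0,"dz": 0,"rx": 0,"ry": 0,"rz": 0},{"dx": 0,"dy": 0,"dz": 0,"rx": 0,"ry": 0,"rz": 0},{"dx": 0,"dy": 0,"dz": 0,"rx": 0,"ry": 0,"rz": 0},{"dx": 0,"dy": 0,"dz": 0,"rx": 0,"ry": 0,"rz": 0}], "jaw": -1, "squeeze": 35}}

```text
time_s: 5.17
tcp_pos: [0.3593, -0.2861, -0.013]
tcp_rot: [2.129, 2.309, -0.0]
contact_force: [0.5, 0.2, 2.6]
gripper_width: 0.0515
grip_force: 36.9
```

Gripped at 51.5 mm, so this is wheel C. The offset is now calibrated: with the wheel on the bench TCP z = -0.0135, so on a pad it should be about +0.0077. Lifting and carrying to pad_3.

>>> {"method": "jog_arm", "body": {"plan": [{"dx": 0,"dy": 0,"dz": -0.015,"rx": 0,"ry": 0,"rz": 0},{"dx": 0,"dy": 0,"dz": -0.05,"rx": 0,"ry": 0,"rz": 0},{"dx": 0,"dy": 0,"dz": -0.085,"rx": 0,"ry": 0,"rz": 0},{"dx": 0.01,"dy": 0.01,"dz": -0.113,"rx": 0,"ry": 0,"rz": 0},{"dx": 0.03,"dy": 0.031,"dz": -0.113,"rx": 0,"ry": 0,"rz": 0},{"dx": 0.055,"dy": 0.057,"dz": -0.113,"rx": 0,"ry": 0,"rz": 0},{"dx": 0.08,"dy": 0.083,"dz": -0.113,"rx": 0,"ry": 0,"rz": 0},{"dx": 0.105,"dy": 0.109,"dz": -0.113,"rx": 0,"ry": 0,"rz": 0}], "jaw": -1, "squeeze": 35}}

```text
time_s: 5.83
tcp_pos: [0.4593, -0.1709, 0.0992]
tcp_rot: [-2.13, -2.308, 0.0]
contact_force: [0.7, -0.9, -0.8]
gripper_width: 0.051
grip_force: 37.2
```

>>> {"method": "jog_arm", "body": {"plan": [{"dx": 0.027,"dy": 0.028,"dz": 0,"rx": 0,"ry": 0,"rz": 0},{"dx": 0.054,"dy": 0.056,"dz": 0,"rx": 0,"ry": 0,"rz": 0},{"dx": 0.081,"dy": 0.084,"dz": 0,"rx": 0,"ry": 0,"rz": 0},{"dx": 0.108,"dy": 0.112,"dz": 0,"rx": 0,"ry": 0,"rz": 0},{"dx": 0.135,"dy": 0.14,"dz": 0,"rx": 0,"ry": 0,"rz": 0},{"dx": 0.155,"dy": 0.162,"dz": 0,"rx": 0,"ry": 0,"rz": 0},{"dx": 0.168,"dy": 0.174,"dz": 0,"rx": 0,"ry": 0,"rz": 0},{"dx": 0.171,"dy": 0.177,"dz": 0,"rx": 0,"ry": 0,"rz": 0}], "jaw": -1, "squeeze": 35}}

```text
time_s: 6.5
tcp_pos: [0.6224, 0.0151, 0.0984]
tcp_rot: [-2.125, -2.312, 0.0]
contact_force: [-1.0, -0.7, -1.0]
gripper_width: 0.0509
grip_force: 37.2
```

Run:
```python
from h import *
go(.6222,.0117,.0085)
W,w=snap("wrist","w6")
for p in[(.6222,.0117,.021),(.6147,.1014,.021)]:print(proj(W,np.array(p)).round(1))
```

```text
t 6.5 tcp [0.6224 0.0151 0.0984] yaw 94.81 w 0.0509 gf 37.2 F [-1.  -0.7 -1. ]
shift [-0.0034 -0.0004  0.0899]
[321.6 252.1]
[321.5 122.4]
```

View pics/w6.png

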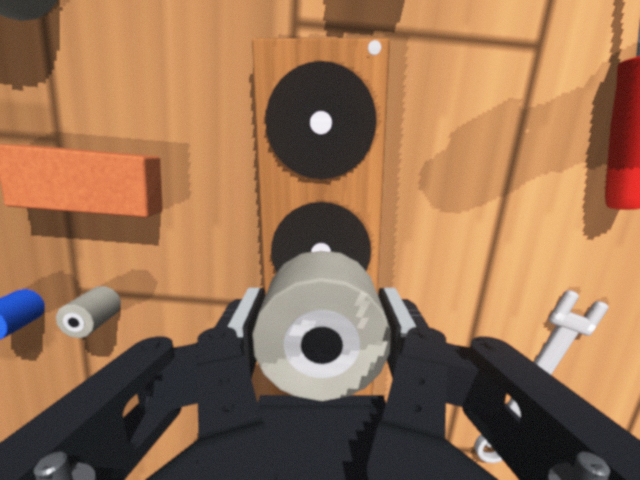

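Pad dots appear at (321,122) and (320,248), within 4 px of the prediction. The held wheel's bore is at (322,345). Checking the wheel-to-TCP offset.

Run:
```python
from h import *
o,R=st();W=calibration("wrist")
X=onz(W,(322,344.5),.0984+.0495);print("wheel in tool",(R.T@(X-o["tcp_pos"])).round(4))
g=cv2.cvtColor(cv2.imread("pics/w6.png"),6)
p=blob(g,(321,122),14,0)[0];X=onz(W,p,.0212);print("pad4 from wrist",p,X.round(4))
```

```text
t 6.55 tcp [0.6219 0.0143 0.0984] yaw 94.78 w 0.051 gf 37.2 F [-0.4 -0.  -1. ]
wheel in tool [ 0.0002 -0.0004 -0.0495]
pad4 from wrist [320.5        122.17877095] [0.6135 0.1007 0.0212]
```

>>> {"method": "jog_arm", "body": {"plan": [{"dx": -0.003,"dy": -0.0003,"dz": 0.02,"rx": 0,"ry": 0,"rz": 0},{"dx": -0.003,"dy": -0.0003,"dz": 0.042,"rx": 0,"ry": 0,"rz": 0},{"dx": -0.003,"dy": -0.0003,"dz": 0.062,"rx": 0,"ry": 0,"rz": 0},{"dx": -0.003,"dy": -0.0003,"dz": 0.076,"rx": 0,"ry": 0,"rz": 0},{"dx": -0.003,"dy": -0.0003,"dz": 0.083,"rx": 0,"ry": 0,"rz": 0},{"dx": -0.003,"dy": -0.0003,"dz": 0.086,"rx": 0,"ry": 0,"rz": 0},{"dx": -0.003,"dy": -0.0003,"dz": 0.088,"rx": 0,"ry": 0,"rz": 0},{"dx": -0.003,"dy": -0.0003,"dz": 0.089,"rx": 0,"ry": 0,"rz": 0}], "jaw": -1, "squeeze": 35}}

```text
time_s: 7.22
tcp_pos: [0.6223, 0.0091, 0.0115]
tcp_rot: [2.129, 2.308, 0.001]
contact_force: [0.0, 0.0, -0.7]
gripper_width: 0.0509
grip_force: 37.2
```

>>> {"method": "jog_arm", "body": {"plan": [{"dx": 0,"dy": 0,"dz": 0.0005,"rx": 0,"ry": 0,"rz": 0},{"dx": 0,"dy": 0,"dz": 0.001,"rx": 0,"ry": 0,"rz": 0},{"dx": 0,"dy": 0,"dz": 0.0015,"rx": 0,"ry": 0,"rz": 0},{"dx": 0,"dy": 0,"dz": 0.0015,"rx": 0,"ry": 0,"rz": 0},{"dx": 0,"dy": 0,"dz": 0.0015,"rx": 0,"ry": 0,"rz": 0},{"dx": 0,"dy": 0,"dz": 0.0015,"rx": 0,"ry": 0,"rz": 0},{"dx": 0,"dy": 0,"dz": 0.0015,"rx": 0,"ry": 0,"rz": 0},{"dx": 0,"dy": 0,"dz": 0.0015,"rx": 0,"ry": 0,"rz": 0}], "jaw": -1, "squeeze": 35}}

```text
time_s: 7.88
tcp_pos: [0.6217, 0.0094, 0.0092]
tcp_rot: [2.13, 2.31, 0.0]
contact_force: [0.2, 0.3, -0.5]
gripper_width: 0.051
grip_force: 37.2
```

>>> {"method": "jog_arm", "body": {"plan": [{"dx": 0.001,"dy": 0.0003,"dz": 0,"rx": 0,"ry": 0,"rz": 0},{"dx": 0.002,"dy": 0.0003,"dz": 0,"rx": 0,"ry": 0,"rz": 0},{"dx": 0.0022,"dy": 0.0003,"dz": 0.0005,"rx": 0,"ry": 0,"rz": 0},{"dx": 0.0022,"dy": 0.0003,"dz": 0.001,"rx": 0,"ry": 0,"rz": 0},{"dx": 0.0022,"dy": 0.0003,"dz": 0.0013,"rx": 0,"ry": 0,"rz": 0},{"dx": 0.0022,"dy": 0.0003,"dz": 0.0016,"rx": 0,"ry": 0,"rz": 0},{"dx": 0.0022,"dy": 0.0003,"dz": 0.0016,"rx": 0,"ry": 0,"rz": 0},{"dx": 0.0022,"dy": 0.0003,"dz": 0.0016,"rx": 0,"ry": 0,"rz": 0}], "jaw": -1, "squeeze": 35}}

```text
time_s: 8.55
tcp_pos: [0.6218, 0.0117, 0.0081]
tcp_rot: [-2.13, -2.309, -0.0]
contact_force: [-2.5, 1.3, 5.2]
gripper_width: 0.0512
grip_force: 37.6
```

Contact felt at Fz 5 N. Releasing and going to D.

>>> {"method": "jog_arm", "body": {"plan": [{"dx": 0,"dy": 0,"dz": 0,"rx": 0,"ry": 0,"rz": 0},{"dx": 0,"dy": 0,"dz": 0,"rx": 0,"ry": 0,"rz": 0},{"dx": 0,"dy": 0,"dz": 0,"rx": 0,"ry": 0,"rz": 0},{"dx": 0,"dy": 0,"dz": 0,"rx": 0,"ry": 0,"rz": 0},{"dx": 0,"dy": 0,"dz": 0,"rx": 0,"ry": 0,"rz": 0},{"dx": 0,"dy": 0,"dz": -0.02,"rx": 0,"ry": 0,"rz": 0},{"dx": 0,"dy": 0,"dz": -0.055,"rx": 0,"ry": 0,"rz": 0},{"dx": 0,"dy": 0,"dz": -0.09,"rx": 0,"ry": 0,"rz": 0}], "jaw": 0.65, "squeeze": 35}}

```text
time_s: 9.22
tcp_pos: [0.6201, 0.0117, 0.0964]
tcp_rot: [-2.127, -2.307, 0.004]
contact_force: [0.8, -0.1, 1.9]
gripper_width: 0.0702
grip_force: 0.0
```

>>> {"method": "jog_arm", "body": {"plan": [{"dx": 0.02,"dy": -0.021,"dz": 0,"rx": 0,"ry": 0,"rz": 0},{"dx": 0.047,"dy": -0.05,"dz": 0,"rx": 0,"ry": 0,"rz": 0},{"dx": 0.074,"dy": -0.079,"dz": 0,"rx": 0,"ry": 0,"rz": 0},{"dx": 0.101,"dy": -0.108,"dz": 0,"rx": 0,"ry": 0,"rz": 0},{"dx": 0.128,"dy": -0.137,"dz": 0,"rx": 0,"ry": 0,"rz": 0},{"dx": 0.155,"dy": -0.166,"dz": 0,"rx": 0,"ry": 0,"rz": 0},{"dx": 0.178,"dy": -0.19,"dz": 0,"rx": 0,"ry": 0,"rz": 0},{"dx": 0.187,"dy": -0.199,"dz": 0,"rx": 0,"ry": 0,"rz": 0}], "jaw": 1, "squeeze": 35}}

```text
time_s: 9.88
tcp_pos: [0.4051, 0.1835, 0.097]
tcp_rot: [-2.126, -2.311, 0.001]
contact_force: [0.8, 1.3, 0.7]
gripper_width: 0.0858
grip_force: 0.0
```

Run:
```python
from h import *
W,w=snap("wrist","w7");W2,w2=snap("wrist","w8")
go(.4083,.1819,-.0135)
W=calibration("wrist")
g=cv2.cvtColor(w2,6);p=proj(W,np.array([.4083,.1819,.036]));q=blob(g,p,12,1);print(p,q,onz(W,q[0],.0364).round(4))
```

```text
t 9.98 tcp [0.407  0.1829 0.0974] yaw 94.83 w 0.0855 gf 0.0 F [ 0.9 -0.  -1. ]
shift [-0.0011  0.0011  0.1109]
[323.90424441 255.77551914] (array([322., 254.]), np.int32(1)) [0.4069 0.1832 0.0364]
```

View pics/w8.png

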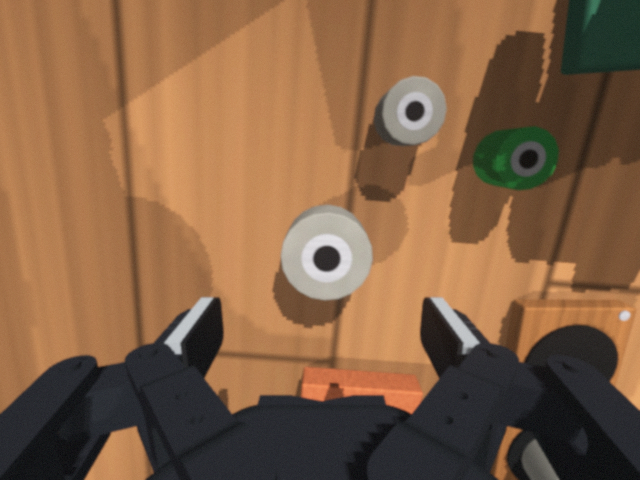

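D's bore is at (327,259) against a predicted (324,256), so about 2 mm to correct. B is clear at (415,110). Descending on D.

>>> {"method": "jog_arm", "body": {"plan": [{"dx": -0.001,"dy": 0.001,"dz": 0.02,"rx": 0,"ry": 0,"rz": 0},{"dx": -0.0025,"dy": 0.0018,"dz": 0.045,"rx": 0,"ry": 0,"rz": 0},{"dx": -0.0025,"dy": 0.0018,"dz": 0.07,"rx": 0,"ry": 0,"rz": 0},{"dx": -0.0025,"dy": 0.0018,"dz": 0.088,"rx": 0,"ry": 0,"rz": 0},{"dx": -0.0025,"dy": 0.0018,"dz": 0.1,"rx": 0,"ry": 0,"rz": 0},{"dx": -0.0025,"dy": 0.0018,"dz": 0.108,"rx": 0,"ry": 0,"rz": 0},{"dx": -0.0025,"dy": 0.0018,"dz": 0.111,"rx": 0,"ry": 0,"rz": 0},{"dx": -0.0025,"dy": 0.0018,"dz": 0.111,"rx": 0,"ry": 0,"rz": 0}], "jaw": 1, "squeeze": 35}}

```text
time_s: 10.65
tcp_pos: [0.4108, 0.179, -0.0139]
tcp_rot: [-2.13, -2.308, 0.001]
contact_force: [-0.3, -0.0, 0.2]
gripper_width: 0.0851
grip_force: 0.0
```

>>> {"method": "jog_arm", "body": {"plan": [{"dx": 0,"dy": 0,"dz": 0,"rx": 0,"ry": 0,"rz": 0},{"dx": 0,"dy": 0,"dz": 0,"rx": 0,"ry": 0,"rz": 0},{"dx": 0,"dy": 0,"dz": 0,"rx": 0,"ry": 0,"rz": 0},{"dx": 0,"dy": 0,"dz": 0,"rx": 0,"ry": 0,"rz": 0},{"dx": 0,"dy": 0,"dz": 0,"rx": 0,"ry": 0,"rz": 0},{"dx": 0,"dy": 0,"dz": 0,"rx": 0,"ry": 0,"rz": 0},{"dx": 0,"dy": 0,"dz": 0,"rx": 0,"ry": 0,"rz": 0},{"dx": 0,"dy": 0,"dz": 0,"rx": 0,"ry": 0,"rz": 0}], "jaw": -1, "squeeze": 45}}

```text
time_s: 11.32
tcp_pos: [0.4111, 0.1797, -0.0122]
tcp_rot: [2.129, 2.309, 0.002]
contact_force: [-2.0, -0.7, 5.7]
gripper_width: 0.0629
grip_force: 50.2
```

>>> {"method": "jog_arm", "body": {"plan": [{"dx": 0,"dy": 0,"dz": -0.015,"rx": 0,"ry": 0,"rz": 0},{"dx": 0,"dy": 0,"dz": -0.045,"rx": 0,"ry": 0,"rz": 0},{"dx": 0,"dy": 0,"dz": -0.075,"rx": 0,"ry": 0,"rz": 0},{"dx": -0.005,"dy": 0.01,"dz": -0.1,"rx": 0,"ry": 0,"rz": 0},{"dx": -0.015,"dy": 0.031,"dz": -0.11,"rx": 0,"ry": 0,"rz": 0},{"dx": -0.028,"dy": 0.058,"dz": -0.11,"rx": 0,"ry": 0,"rz": 0},{"dx": -0.041,"dy": 0.085,"dz": -0.11,"rx": 0,"ry": 0,"rz": 0},{"dx": -0.054,"dy": 0.112,"dz": -0.11,"rx": 0,"ry": 0,"rz": 0}], "jaw": -1, "squeeze": 45}}

```text
time_s: 11.98
tcp_pos: [0.5274, 0.1344, 0.0968]
tcp_rot: [2.128, 2.309, 0.002]
contact_force: [-0.1, 0.3, -2.9]
gripper_width: 0.0628
grip_force: 51.2
```

>>> {"method": "jog_arm", "body": {"plan": [{"dx": -0.012,"dy": 0.025,"dz": 0,"rx": 0,"ry": 0,"rz": 0},{"dx": -0.025,"dy": 0.051,"dz": 0,"rx": 0,"ry": 0,"rz": 0},{"dx": -0.036,"dy": 0.074,"dz": 0,"rx": 0,"ry": 0,"rz": 0},{"dx": -0.041,"dy": 0.084,"dz": 0,"rx": 0,"ry": 0,"rz": 0},{"dx": -0.041,"dy": 0.084,"dz": 0,"rx": 0,"ry": 0,"rz": 0},{"dx": -0.041,"dy": 0.084,"dz": 0,"rx": 0,"ry": 0,"rz": 0},{"dx": -0.041,"dy": 0.084,"dz": 0,"rx": 0,"ry": 0,"rz": 0},{"dx": -0.041,"dy": 0.084,"dz": 0,"rx": 0,"ry": 0,"rz": 0}], "jaw": -1, "squeeze": 45}}

```text
time_s: 12.65
tcp_pos: [0.6119, 0.1014, 0.0961]
tcp_rot: [-2.128, -2.31, 0.001]
contact_force: [0.5, 0.6, -3.1]
gripper_width: 0.0626
grip_force: 51.0
```

```bash
cat >> h.py <<'E'
def held(f,padxy,zpad,h=.0495):
    "held wheel's bore centre in the tool frame, and the shift that sets it over the pad"
    W,w=snap("wrist",f);o,R=st();g=cv2.cvtColor(w,6)
    P=proj(W,o["tcp_pos"]+np.array([0,0,h]));x,y=map(int,P);m=(g[y-20:y+21,x-20:x+21]<70).astype(np.uint8)
    n,l,s,c=cv2.connectedComponentsWithStats(m);i=min(range(1,n),key=lambda i:np.hypot(*(c[i]-20))-.2*s[i,4]**.5)
    p=c[i]+[x-20,y-20];X=onz(W,p,o["tcp_pos"][2]+h);d=R.T@(X-o["tcp_pos"]);print("pred",P.round(1),"bore",p.round(1),s[i,4],"in tool",d.round(4))
    t=np.array([padxy[0],padxy[1],zpad]);q=R.T@(t-o["tcp_pos"]);q[:2]-=d[:2];print("shift",q.round(4))
E
python3 - <<'E'
from h import *
held("w9",(.614,.101),.0085)
E
```

```text
t 12.7 tcp [0.6121 0.1014 0.0963] yaw 94.7 w 0.063 gf 51.0 F [ 0.5 -0.9 -3.4]
pred [323.5 345.3] bore [322.6 340.6] 1308 in tool [ 0.0019 -0.0004 -0.0495]
shift [-0.0024  0.0023  0.0878]
```

>>> {"method": "jog_arm", "body": {"plan": [{"dx": -0.001,"dy": 0.001,"dz": 0.02,"rx": 0,"ry": 0,"rz": 0},{"dx": -0.0024,"dy": 0.0023,"dz": 0.042,"rx": 0,"ry": 0,"rz": 0},{"dx": -0.0024,"dy": 0.0023,"dz": 0.06,"rx": 0,"ry": 0,"rz": 0},{"dx": -0.0024,"dy": 0.0023,"dz": 0.073,"rx": 0,"ry": 0,"rz": 0},{"dx": -0.0024,"dy": 0.0023,"dz": 0.081,"rx": 0,"ry": 0,"rz": 0},{"dx": -0.0024,"dy": 0.0023,"dz": 0.084,"rx": 0,"ry": 0,"rz": 0},{"dx": -0.0024,"dy": 0.0023,"dz": 0.085,"rx": 0,"ry": 0,"rz": 0},{"dx": -0.0024,"dy": 0.0023,"dz": 0.0855,"rx": 0,"ry": 0,"rz": 0}], "jaw": -1, "squeeze": 45}}

```text
time_s: 13.37
tcp_pos: [0.6165, 0.0987, 0.012]
tcp_rot: [2.129, 2.309, 0.002]
contact_force: [-0.3, -0.2, -4.2]
gripper_width: 0.0627
grip_force: 51.3
```

>>> {"method": "jog_arm", "body": {"plan": [{"dx": 0,"dy": 0,"dz": 0.0003,"rx": 0,"ry": 0,"rz": 0},{"dx": 0,"dy": 0,"dz": 0.0006,"rx": 0,"ry": 0,"rz": 0},{"dx": 0,"dy": 0,"dz": 0.0009,"rx": 0,"ry": 0,"rz": 0},{"dx": 0,"dy": 0,"dz": 0.0012,"rx": 0,"ry": 0,"rz": 0},{"dx": 0,"dy": 0,"dz": 0.0015,"rx": 0,"ry": 0,"rz": 0},{"dx": 0,"dy": 0,"dz": 0.0015,"rx": 0,"ry": 0,"rz": 0},{"dx": 0,"dy": 0,"dz": 0.0015,"rx": 0,"ry": 0,"rz": 0},{"dx": 0,"dy": 0,"dz": 0.0015,"rx": 0,"ry": 0,"rz": 0}], "jaw": -1, "squeeze": 45}}

```text
time_s: 14.03
tcp_pos: [0.6158, 0.0985, 0.0095]
tcp_rot: [-2.13, -2.31, 0.0]
contact_force: [-1.1, -0.1, -2.7]
gripper_width: 0.0631
grip_force: 51.3
```

>>> {"method": "jog_arm", "body": {"plan": [{"dx": 0.0004,"dy": -0.001,"dz": 0.0002,"rx": 0,"ry": 0,"rz": 0},{"dx": 0.0004,"dy": -0.001,"dz": 0.0006,"rx": 0,"ry": 0,"rz": 0},{"dx": 0.0004,"dy": -0.001,"dz": 0.001,"rx": 0,"ry": 0,"rz": 0},{"dx": 0.0004,"dy": -0.001,"dz": 0.0014,"rx": 0,"ry": 0,"rz": 0},{"dx": 0.0004,"dy": -0.001,"dz": 0.0016,"rx": 0,"ry": 0,"rz": 0},{"dx": 0.0004,"dy": -0.001,"dz": 0.0016,"rx": 0,"ry": 0,"rz": 0},{"dx": 0.0004,"dy": -0.001,"dz": 0.0016,"rx": 0,"ry": 0,"rz": 0},{"dx": 0.0004,"dy": -0.001,"dz": 0.0016,"rx": 0,"ry": 0,"rz": 0}], "jaw": -1, "squeeze": 45}}

```text
time_s: 14.7
tcp_pos: [0.6147, 0.0989, 0.0089]
tcp_rot: [-2.129, -2.309, 0.001]
contact_force: [-5.2, -0.4, 5.5]
gripper_width: 0.0627
grip_force: 52.0
```

>>> {"method": "jog_arm", "body": {"plan": [{"dx": 0,"dy": 0,"dz": 0,"rx": 0,"ry": 0,"rz": 0},{"dx": 0,"dy": 0,"dz": 0,"rx": 0,"ry": 0,"rz": 0},{"dx": 0,"dy": 0,"dz": 0,"rx": 0,"ry": 0,"rz": 0},{"dx": 0,"dy": 0,"dz": 0,"rx": 0,"ry": 0,"rz": 0},{"dx": 0,"dy": 0,"dz": 0,"rx": 0,"ry": 0,"rz": 0},{"dx": 0,"dy": 0,"dz": -0.02,"rx": 0,"ry": 0,"rz": 0},{"dx": 0,"dy": 0,"dz": -0.055,"rx": 0,"ry": 0,"rz": 0},{"dx": 0,"dy": 0,"dz": -0.09,"rx": 0,"ry": 0,"rz": 0}], "jaw": 1, "squeeze": 35}}

```text
time_s: 15.37
tcp_pos: [0.6133, 0.0987, 0.0969]
tcp_rot: [-2.128, -2.307, 0.005]
contact_force: [0.8, 0.9, 0.4]
gripper_width: 0.0855
grip_force: 0.0
```

>>> {"method": "jog_arm", "body": {"plan": [{"dx": 0.025,"dy": -0.019,"dz": 0,"rx": 0,"ry": 0,"rz": 0},{"dx": 0.055,"dy": -0.041,"dz": 0,"rx": 0,"ry": 0,"rz": 0},{"dx": 0.085,"dy": -0.064,"dz": 0,"rx": 0,"ry": 0,"rz": 0},{"dx": 0.115,"dy": -0.086,"dz": 0,"rx": 0,"ry": 0,"rz": 0},{"dx": 0.145,"dy": -0.109,"dz": 0,"rx": 0,"ry": 0,"rz": 0},{"dx": 0.175,"dy": -0.131,"dz": 0,"rx": 0,"ry": 0,"rz": 0},{"dx": 0.19,"dy": -0.142,"dz": 0,"rx": 0,"ry": 0,"rz": 0},{"dx": 0.194,"dy": -0.145,"dz": 0,"rx": 0,"ry": 0,"rz": 0}], "jaw": 0.3, "squeeze": 35}}

```text
time_s: 16.03
tcp_pos: [0.4524, 0.2825, 0.0979]
tcp_rot: [-2.125, -2.313, -0.0]
contact_force: [0.2, 0.7, -0.1]
gripper_width: 0.0557
grip_force: 0.0
```

```bash
cat >> h.py <<'E'
def over(f,xy,zt):
    "wheel on the bench below: its bore in the wrist view, and the shift to grasp it"
    read_camera("wrist");W,w=snap("wrist",f);g=cv2.cvtColor(w,6)
    P=proj(W,np.array([xy[0],xy[1],.0364]));x,y=map(int,P);m=(g[y-16:y+17,x-16:x+17]<70).astype(np.uint8)
    n,l,s,c=cv2.connectedComponentsWithStats(m);i=min(range(1,n),key=lambda i:np.hypot(*(c[i]-16))-.2*s[i,4]**.5)
    p=c[i]+[x-16,y-16];X=onz(W,p,.0364);print("pred",P.round(1),"bore",p.round(1),s[i,4],X.round(4));go(X[0],X[1],zt)
E
python3 - <<'E'
from h import *
over("w10",(.454,.2804),-.0135)
E
```

```text
pred [323.4 256.6] bore [321.9 256.8] 140 [0.453  0.2802 0.0364]
t 16.13 tcp [0.4542 0.2811 0.098 ] yaw 94.76 w 0.0556 gf 0.0 F [ 0.6 -0.2  0.9]
shift [-0.0008 -0.0013  0.1115]
```

View pics/w10.png

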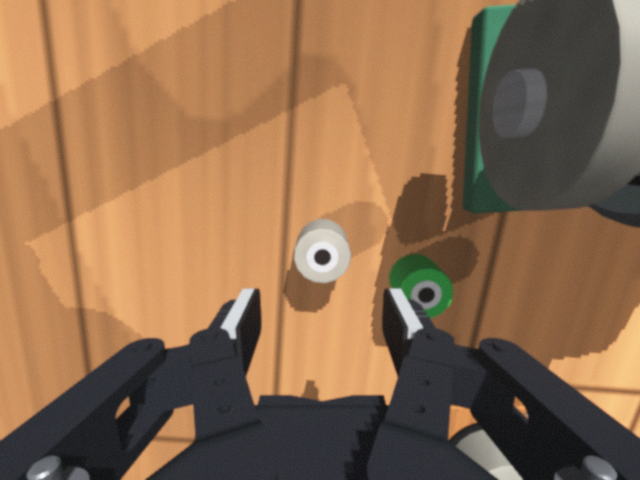

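B's bore is at (322,257) as predicted. The green decoy at (427,293) is about 14 mm clear of the finger backs. Descending.

>>> {"method": "jog_arm", "body": {"plan": [{"dx": -0.0008,"dy": -0.001,"dz": 0.02,"rx": 0,"ry": 0,"rz": 0},{"dx": -0.0008,"dy": -0.001,"dz": 0.045,"rx": 0,"ry": 0,"rz": 0},{"dx": -0.0008,"dy": -0.001,"dz": 0.068,"rx": 0,"ry": 0,"rz": 0},{"dx": -0.0008,"dy": -0.001,"dz": 0.086,"rx": 0,"ry": 0,"rz": 0},{"dx": -0.0008,"dy": -0.001,"dz": 0.098,"rx": 0,"ry": 0,"rz": 0},{"dx": -0.0008,"dy": -0.001,"dz": 0.106,"rx": 0,"ry": 0,"rz": 0},{"dx": -0.0008,"dy": -0.001,"dz": 0.109,"rx": 0,"ry": 0,"rz": 0},{"dx": -0.0008,"dy": -0.001,"dz": 0.109,"rx": 0,"ry": 0,"rz": 0}], "jaw": 0.3, "squeeze": 30}}

```text
time_s: 16.8
tcp_pos: [0.454, 0.2792, -0.0113]
tcp_rot: [-2.13, -2.309, 0.001]
contact_force: [0.4, 0.2, 0.2]
gripper_width: 0.0555
grip_force: 0.0
```

>>> {"method": "jog_arm", "body": {"plan": [{"dx": 0,"dy": 0,"dz": 0,"rx": 0,"ry": 0,"rz": 0},{"dx": 0,"dy": 0,"dz": 0,"rx": 0,"ry": 0,"rz": 0},{"dx": 0,"dy": 0,"dz": 0,"rx": 0,"ry": 0,"rz": 0},{"dx": 0,"dy": 0,"dz": 0,"rx": 0,"ry": 0,"rz": 0},{"dx": 0,"dy": 0,"dz": 0,"rx": 0,"ry": 0,"rz": 0},{"dx": 0,"dy": 0,"dz": 0,"rx": 0,"ry": 0,"rz": 0},{"dx": 0,"dy": 0,"dz": 0,"rx": 0,"ry": 0,"rz": 0},{"dx": 0,"dy": 0,"dz": 0,"rx": 0,"ry": 0,"rz": 0}], "jaw": -1, "squeeze": 30}}

```text
time_s: 17.47
tcp_pos: [0.4547, 0.2801, -0.0098]
tcp_rot: [2.129, 2.309, 0.003]
contact_force: [0.7, -1.2, 6.2]
gripper_width: 0.0392
grip_force: 31.0
```

>>> {"method": "jog_arm", "body": {"plan": [{"dx": 0,"dy": 0,"dz": -0.015,"rx": 0,"ry": 0,"rz": 0},{"dx": 0,"dy": 0,"dz": -0.045,"rx": 0,"ry": 0,"rz": 0},{"dx": 0,"dy": 0,"dz": -0.08,"rx": 0,"ry": 0,"rz": 0},{"dx": -0.01,"dy": 0.004,"dz": -0.105,"rx": 0,"ry": 0,"rz": 0},{"dx": -0.035,"dy": 0.014,"dz": -0.11,"rx": 0,"ry": 0,"rz": 0},{"dx": -0.07,"dy": 0.028,"dz": -0.11,"rx": 0,"ry": 0,"rz": 0},{"dx": -0.105,"dy": 0.041,"dz": -0.11,"rx": 0,"ry": 0,"rz": 0},{"dx": -0.14,"dy": 0.055,"dz": -0.11,"rx": 0,"ry": 0,"rz": 0}], "jaw": -1, "squeeze": 30}}

```text
time_s: 18.13
tcp_pos: [0.5194, 0.1433, 0.0985]
tcp_rot: [-2.128, -2.31, 0.001]
contact_force: [1.1, 0.3, -1.6]
gripper_width: 0.0392
grip_force: 30.7
```

>>> {"method": "jog_arm", "body": {"plan": [{"dx": -0.035,"dy": 0.014,"dz": 0,"rx": 0,"ry": 0,"rz": 0},{"dx": -0.07,"dy": 0.028,"dz": 0,"rx": 0,"ry": 0,"rz": 0},{"dx": -0.105,"dy": 0.041,"dz": 0,"rx": 0,"ry": 0,"rz": 0},{"dx": -0.14,"dy": 0.055,"dz": 0,"rx": 0,"ry": 0,"rz": 0},{"dx": -0.175,"dy": 0.069,"dz": 0,"rx": 0,"ry": 0,"rz": 0},{"dx": -0.205,"dy": 0.081,"dz": 0,"rx": 0,"ry": 0,"rz": 0},{"dx": -0.225,"dy": 0.088,"dz": 0,"rx": 0,"ry": 0,"rz": 0},{"dx": -0.231,"dy": 0.0905,"dz": 0,"rx": 0,"ry": 0,"rz": 0}], "jaw": -1, "squeeze": 30}}

```text
time_s: 18.8
tcp_pos: [0.6291, -0.0814, 0.098]
tcp_rot: [-2.133, -2.306, 0.001]
contact_force: [-0.9, 0.7, -1.5]
gripper_width: 0.0391
grip_force: 30.7
```

Run:
```python
from h import *
read_camera("wrist")
held("w11",(.6297,-.0781),.0107,.0465)
```

```text
t 18.9 tcp [ 0.6282 -0.0791  0.0979] yaw 94.54 w 0.0392 gf 30.7 F [-0.1  0.4 -1.3]
pred [321.6 336.2] bore [321.4 338. ] 613 in tool [-0.0007 -0.0002 -0.0465]
shift [0.0015 0.0018 0.0872]
```

View pics/w11.png

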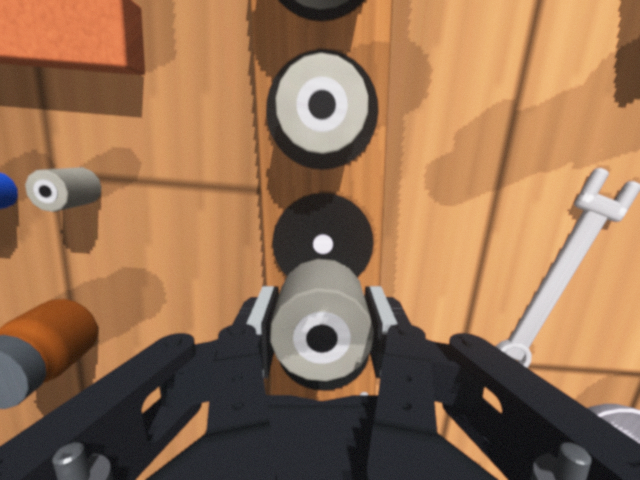

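The view shows C centred on pad_3 (322,105) and pad_2's dot at (323,244). The held wheel B's bore is at (321,338). Lowering.

>>> {"method": "jog_arm", "body": {"plan": [{"dx": 0.0008,"dy": 0.001,"dz": 0.02,"rx": 0,"ry": 0,"rz": 0},{"dx": 0.0015,"dy": 0.0018,"dz": 0.042,"rx": 0,"ry": 0,"rz": 0},{"dx": 0.0015,"dy": 0.0018,"dz": 0.06,"rx": 0,"ry": 0,"rz": 0},{"dx": 0.0015,"dy": 0.0018,"dz": 0.073,"rx": 0,"ry": 0,"rz": 0},{"dx": 0.0015,"dy": 0.0018,"dz": 0.081,"rx": 0,"ry": 0,"rz": 0},{"dx": 0.0015,"dy": 0.0018,"dz": 0.084,"rx": 0,"ry": 0,"rz": 0},{"dx": 0.0015,"dy": 0.0018,"dz": 0.085,"rx": 0,"ry": 0,"rz": 0},{"dx": 0.0015,"dy": 0.0018,"dz": 0.0855,"rx": 0,"ry": 0,"rz": 0}], "jaw": -1, "squeeze": 30}}

```text
time_s: 19.57
tcp_pos: [0.631, -0.0766, 0.0143]
tcp_rot: [2.128, 2.309, 0.001]
contact_force: [0.8, -0.4, -0.5]
gripper_width: 0.039
grip_force: 30.7
```

>>> {"method": "jog_arm", "body": {"plan": [{"dx": 0,"dy": 0,"dz": 0.0003,"rx": 0,"ry": 0,"rz": 0},{"dx": 0,"dy": 0,"dz": 0.0006,"rx": 0,"ry": 0,"rz": 0},{"dx": 0,"dy": 0,"dz": 0.0009,"rx": 0,"ry": 0,"rz": 0},{"dx": 0,"dy": 0,"dz": 0.0012,"rx": 0,"ry": 0,"rz": 0},{"dx": 0,"dy": 0,"dz": 0.0012,"rx": 0,"ry": 0,"rz": 0},{"dx": 0,"dy": 0,"dz": 0.0012,"rx": 0,"ry": 0,"rz": 0},{"dx": 0,"dy": 0,"dz": 0.0012,"rx": 0,"ry": 0,"rz": 0},{"dx": 0,"dy": 0,"dz": 0.0012,"rx": 0,"ry": 0,"rz": 0}], "jaw": -1, "squeeze": 30}}

```text
time_s: 20.23
tcp_pos: [0.6303, -0.0768, 0.0122]
tcp_rot: [-2.13, -2.309, 0.0]
contact_force: [-0.1, -0.3, -1.5]
gripper_width: 0.0392
grip_force: 30.7
```

>>> {"method": "jog_arm", "body": {"plan": [{"dx": -0.0005,"dy": -0.0004,"dz": 0.0003,"rx": 0,"ry": 0,"rz": 0},{"dx": -0.0005,"dy": -0.0004,"dz": 0.0007,"rx": 0,"ry": 0,"rz": 0},{"dx": -0.0005,"dy": -0.0004,"dz": 0.0011,"rx": 0,"ry": 0,"rz": 0},{"dx": -0.0005,"dy": -0.0004,"dz": 0.0015,"rx": 0,"ry": 0,"rz": 0},{"dx": -0.0005,"dy": -0.0004,"dz": 0.0018,"rx": 0,"ry": 0,"rz": 0},{"dx": -0.0005,"dy": -0.0004,"dz": 0.0018,"rx": 0,"ry": 0,"rz": 0},{"dx": -0.0005,"dy": -0.0004,"dz": 0.0018,"rx": 0,"ry": 0,"rz": 0},{"dx": -0.0005,"dy": -0.0004,"dz": 0.0018,"rx": 0,"ry": 0,"rz": 0}], "jaw": -1, "squeeze": 30}}

```text
time_s: 20.9
tcp_pos: [0.63, -0.0774, 0.0113]
tcp_rot: [-2.129, -2.31, 0.0]
contact_force: [-4.2, 0.0, 5.5]
gripper_width: 0.0392
grip_force: 31.3
```

>>> {"method": "jog_arm", "body": {"plan": [{"dx": 0,"dy": 0,"dz": 0,"rx": 0,"ry": 0,"rz": 0},{"dx": 0,"dy": 0,"dz": 0,"rx": 0,"ry": 0,"rz": 0},{"dx": 0,"dy": 0,"dz": 0,"rx": 0,"ry": 0,"rz": 0},{"dx": 0,"dy": 0,"dz": 0,"rx": 0,"ry": 0,"rz": 0},{"dx": 0,"dy": 0,"dz": 0,"rx": 0,"ry": 0,"rz": 0},{"dx": 0,"dy": 0,"dz": -0.02,"rx": 0,"ry": 0,"rz": 0},{"dx": 0,"dy": 0,"dz": -0.055,"rx": 0,"ry": 0,"rz": 0},{"dx": 0,"dy": 0,"dz": -0.09,"rx": 0,"ry": 0,"rz": 0}], "jaw": 0.5, "squeeze": 30}}

```text
time_s: 21.57
tcp_pos: [0.6284, -0.077, 0.0993]
tcp_rot: [-2.127, -2.307, 0.004]
contact_force: [0.8, -0.7, -0.0]
gripper_width: 0.0641
grip_force: 0.0
```

>>> {"method": "jog_arm", "body": {"plan": [{"dx": 0.005,"dy": -0.022,"dz": 0,"rx": 0,"ry": 0,"rz": 0},{"dx": 0.011,"dy": -0.05,"dz": 0,"rx": 0,"ry": 0,"rz": 0},{"dx": 0.018,"dy": -0.08,"dz": 0,"rx": 0,"ry": 0,"rz": 0},{"dx": 0.025,"dy": -0.11,"dz": 0,"rx": 0,"ry": 0,"rz": 0},{"dx": 0.031,"dy": -0.14,"dz": 0,"rx": 0,"ry": 0,"rz": 0},{"dx": 0.037,"dy": -0.167,"dz": 0,"rx": 0,"ry": 0,"rz": 0},{"dx": 0.04,"dy": -0.1815,"dz": 0,"rx": 0,"ry": 0,"rz": 0},{"dx": 0.04,"dy": -0.1815,"dz": 0,"rx": 0,"ry": 0,"rz": 0}], "jaw": 0, "squeeze": 30}}

```text
time_s: 22.23
tcp_pos: [0.4432, -0.0515, 0.0996]
tcp_rot: [-2.129, -2.309, 0.001]
contact_force: [-0.4, -0.9, 0.1]
gripper_width: 0.0426
grip_force: 0.0
```

Run:
```python
from h import *
over("w12",(.4456,-.0522),-.0085)
```

```text
pred [322.9 253.6] bore [322.5 253.7] 56 [ 0.4454 -0.0523  0.0364]
t 22.33 tcp [ 0.4462 -0.0522  0.1008] yaw 94.63 w 0.0423 gf 0.0 F [0.  0.7 0.1]
shift [ 0.     -0.001   0.1093]
```

View pics/w12.png

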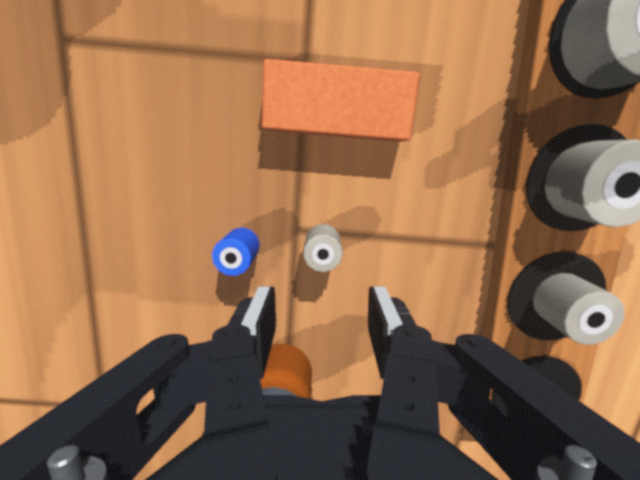

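A's bore is at (322,254), exactly as predicted. The blue decoy is at (232,255), and C, B and D are all standing on their pads. Descending on A.

>>> {"method": "jog_arm", "body": {"plan": [{"dx": 0,"dy": -0.0008,"dz": 0.02,"rx": 0,"ry": 0,"rz": 0},{"dx": 0,"dy": -0.0008,"dz": 0.045,"rx": 0,"ry": 0,"rz": 0},{"dx": 0,"dy": -0.0008,"dz": 0.068,"rx": 0,"ry": 0,"rz": 0},{"dx": 0,"dy": -0.0008,"dz": 0.085,"rx": 0,"ry": 0,"rz": 0},{"dx": 0,"dy": -0.0008,"dz": 0.096,"rx": 0,"ry": 0,"rz": 0},{"dx": 0,"dy": -0.0008,"dz": 0.104,"rx": 0,"ry": 0,"rz": 0},{"dx": 0,"dy": -0.0008,"dz": 0.107,"rx": 0,"ry": 0,"rz": 0},{"dx": 0,"dy": -0.0008,"dz": 0.107,"rx": 0,"ry": 0,"rz": 0}], "jaw": 0, "squeeze": 25}}

```text
time_s: 23.0
tcp_pos: [0.4454, -0.0522, -0.0068]
tcp_rot: [-2.129, -2.309, 0.0]
contact_force: [-0.3, 0.4, -0.2]
gripper_width: 0.0424
grip_force: 0.0
```

>>> {"method": "jog_arm", "body": {"plan": [{"dx": 0,"dy": 0,"dz": 0,"rx": 0,"ry": 0,"rz": 0},{"dx": 0,"dy": 0,"dz": 0,"rx": 0,"ry": 0,"rz": 0},{"dx": 0,"dy": 0,"dz": 0,"rx": 0,"ry": 0,"rz": 0},{"dx": 0,"dy": 0,"dz": 0,"rx": 0,"ry": 0,"rz": 0},{"dx": 0,"dy": 0,"dz": 0,"rx": 0,"ry": 0,"rz": 0},{"dx": 0,"dy": 0,"dz": 0,"rx": 0,"ry": 0,"rz": 0},{"dx": 0,"dy": 0,"dz": 0,"rx": 0,"ry": 0,"rz": 0},{"dx": 0,"dy": 0,"dz": 0,"rx": 0,"ry": 0,"rz": 0}], "jaw": -1, "squeeze": 25}}

```text
time_s: 23.67
tcp_pos: [0.4461, -0.0524, -0.0055]
tcp_rot: [2.129, 2.308, 0.002]
contact_force: [1.3, 0.4, 5.7]
gripper_width: 0.027
grip_force: 25.2
```

>>> {"method": "jog_arm", "body": {"plan": [{"dx": 0,"dy": 0,"dz": -0.015,"rx": 0,"ry": 0,"rz": 0},{"dx": 0,"dy": 0,"dz": -0.045,"rx": 0,"ry": 0,"rz": 0},{"dx": 0,"dy": 0,"dz": -0.08,"rx": 0,"ry": 0,"rz": 0},{"dx": -0.006,"dy": 0.008,"dz": -0.105,"rx": 0,"ry": 0,"rz": 0},{"dx": -0.018,"dy": 0.025,"dz": -0.11,"rx": 0,"ry": 0,"rz": 0},{"dx": -0.036,"dy": 0.05,"dz": -0.11,"rx": 0,"ry": 0,"rz": 0},{"dx": -0.054,"dy": 0.075,"dz": -0.11,"rx": 0,"ry": 0,"rz": 0},{"dx": -0.072,"dy": 0.1,"dz": -0.11,"rx": 0,"ry": 0,"rz": 0}], "jaw": -1, "squeeze": 25}}

```text
time_s: 24.33
tcp_pos: [0.5511, -0.1164, 0.1031]
tcp_rot: [-2.129, -2.309, 0.0]
contact_force: [0.5, 0.5, -0.1]
gripper_width: 0.0273
grip_force: 24.8
```

>>> {"method": "jog_arm", "body": {"plan": [{"dx": -0.018,"dy": 0.025,"dz": 0,"rx": 0,"ry": 0,"rz": 0},{"dx": -0.036,"dy": 0.05,"dz": 0,"rx": 0,"ry": 0,"rz": 0},{"dx": -0.05,"dy": 0.069,"dz": 0,"rx": 0,"ry": 0,"rz": 0},{"dx": -0.057,"dy": 0.079,"dz": 0,"rx": 0,"ry": 0,"rz": 0},{"dx": -0.059,"dy": 0.0815,"dz": 0,"rx": 0,"ry": 0,"rz": 0},{"dx": -0.059,"dy": 0.0815,"dz": 0,"rx": 0,"ry": 0,"rz": 0},{"dx": -0.059,"dy": 0.0815,"dz": 0,"rx": 0,"ry": 0,"rz": 0},{"dx": -0.059,"dy": 0.0815,"dz": 0,"rx": 0,"ry": 0,"rz": 0}], "jaw": -1, "squeeze": 25}}

```text
time_s: 25.0
tcp_pos: [0.6355, -0.1673, 0.1029]
tcp_rot: [-2.128, -2.309, 0.001]
contact_force: [-0.5, -0.5, 0.4]
gripper_width: 0.0271
grip_force: 24.9
```

Run:
```python
from h import *
held("w13",(.6374,-.1679),.0155,.042)
for p in[(423,408),(390,415),(460,420)]:print(onz(calibration("side"),p,.1).round(3))
```

```text
t 25.05 tcp [ 0.6356 -0.1674  0.1032] yaw 94.66 w 0.0272 gf 24.9 F [-0.1 -0.5 -1.4]
pred [323.2 334.4] bore [321.4 333.5] 269 in tool [ 0.0004 -0.0007 -0.042 ]
shift [-0.0011  0.0026  0.0877]
[ 0.651 -0.337  0.1  ]
[ 0.604 -0.343  0.1  ]
[ 0.696 -0.359  0.1  ]
```

Tub rim at y ≈ -0.34, well clear. Lowering A.

>>> {"method": "jog_arm", "body": {"plan": [{"dx": -0.0005,"dy": 0.001,"dz": 0.02,"rx": 0,"ry": 0,"rz": 0},{"dx": -0.001,"dy": 0.0022,"dz": 0.042,"rx": 0,"ry": 0,"rz": 0},{"dx": -0.001,"dy": 0.0022,"dz": 0.06,"rx": 0,"ry": 0,"rz": 0},{"dx": -0.001,"dy": 0.0022,"dz": 0.073,"rx": 0,"ry": 0,"rz": 0},{"dx": -0.001,"dy": 0.0022,"dz": 0.081,"rx": 0,"ry": 0,"rz": 0},{"dx": -0.001,"dy": 0.0022,"dz": 0.084,"rx": 0,"ry": 0,"rz": 0},{"dx": -0.001,"dy": 0.0022,"dz": 0.085,"rx": 0,"ry": 0,"rz": 0},{"dx": -0.001,"dy": 0.0022,"dz": 0.0855,"rx": 0,"ry": 0,"rz": 0}], "jaw": -1, "squeeze": 25}}

```text
time_s: 25.72
tcp_pos: [0.6395, -0.1691, 0.0189]
tcp_rot: [2.129, 2.309, 0.001]
contact_force: [0.3, -0.0, 0.2]
gripper_width: 0.0272
grip_force: 24.9
```

>>> {"method": "jog_arm", "body": {"plan": [{"dx": 0,"dy": 0,"dz": 0.0003,"rx": 0,"ry": 0,"rz": 0},{"dx": 0,"dy": 0,"dz": 0.0006,"rx": 0,"ry": 0,"rz": 0},{"dx": 0,"dy": 0,"dz": 0.0009,"rx": 0,"ry": 0,"rz": 0},{"dx": 0,"dy": 0,"dz": 0.0012,"rx": 0,"ry": 0,"rz": 0},{"dx": 0,"dy": 0,"dz": 0.0015,"rx": 0,"ry": 0,"rz": 0},{"dx": 0,"dy": 0,"dz": 0.0015,"rx": 0,"ry": 0,"rz": 0},{"dx": 0,"dy": 0,"dz": 0.0015,"rx": 0,"ry": 0,"rz": 0},{"dx": 0,"dy": 0,"dz": 0.0015,"rx": 0,"ry": 0,"rz": 0}], "jaw": -1, "squeeze": 25}}

```text
time_s: 26.38
tcp_pos: [0.6388, -0.1689, 0.0164]
tcp_rot: [-2.13, -2.309, -0.0]
contact_force: [-0.6, -0.4, -0.7]
gripper_width: 0.027
grip_force: 24.9
```

>>> {"method": "jog_arm", "body": {"plan": [{"dx": 0.0006,"dy": -0.0007,"dz": 0.0002,"rx": 0,"ry": 0,"rz": 0},{"dx": 0.0006,"dy": -0.0007,"dz": 0.0006,"rx": 0,"ry": 0,"rz": 0},{"dx": 0.0006,"dy": -0.0007,"dz": 0.001,"rx": 0,"ry": 0,"rz": 0},{"dx": 0.0006,"dy": -0.0007,"dz": 0.0013,"rx": 0,"ry": 0,"rz": 0},{"dx": 0.0006,"dy": -0.0007,"dz": 0.0015,"rx": 0,"ry": 0,"rz": 0},{"dx": 0.0006,"dy": -0.0007,"dz": 0.0015,"rx": 0,"ry": 0,"rz": 0},{"dx": 0.0006,"dy": -0.0007,"dz": 0.0015,"rx": 0,"ry": 0,"rz": 0},{"dx": 0.0006,"dy": -0.0007,"dz": 0.0015,"rx": 0,"ry": 0,"rz": 0}], "jaw": -1, "squeeze": 25}}

```text
time_s: 27.05
tcp_pos: [0.6381, -0.1683, 0.0156]
tcp_rot: [-2.129, -2.31, 0.0]
contact_force: [-2.8, 1.1, 5.2]
gripper_width: 0.0271
grip_force: 25.2
```

Contact made. Releasing, rising and retreating for a final check.

>>> {"method": "jog_arm", "body": {"plan": [{"dx": 0,"dy": 0,"dz": 0,"rx": 0,"ry": 0,"rz": 0},{"dx": 0,"dy": 0,"dz": 0,"rx": 0,"ry": 0,"rz": 0},{"dx": 0,"dy": 0,"dz": 0,"rx": 0,"ry": 0,"rz": 0},{"dx": 0,"dy": 0,"dz": 0,"rx": 0,"ry": 0,"rz": 0},{"dx": 0,"dy": 0,"dz": 0,"rx": 0,"ry": 0,"rz": 0},{"dx": 0,"dy": 0,"dz": -0.02,"rx": 0,"ry": 0,"rz": 0},{"dx": 0,"dy": 0,"dz": -0.055,"rx": 0,"ry": 0,"rz": 0},{"dx": 0,"dy": 0,"dz": -0.09,"rx": 0,"ry": 0,"rz": 0}], "jaw": 0.2, "squeeze": 25}}

```text
time_s: 27.72
tcp_pos: [0.6366, -0.1678, 0.1037]
tcp_rot: [-2.127, -2.306, 0.003]
contact_force: [0.9, -0.5, 0.9]
gripper_width: 0.0514
grip_force: 0.0
```

>>> {"method": "jog_arm", "body": {"plan": [{"dx": 0,"dy": -0.02,"dz": -0.03,"rx": 0,"ry": 0,"rz": 0},{"dx": 0,"dy": -0.045,"dz": -0.055,"rx": 0,"ry": 0,"rz": 0},{"dx": 0,"dy": -0.075,"dz": -0.08,"rx": 0,"ry": 0,"rz": 0},{"dx": 0,"dy": -0.105,"dz": -0.1,"rx": 0,"ry": 0,"rz": 0},{"dx": 0,"dy": -0.135,"dz": -0.12,"rx": 0,"ry": 0,"rz": 0},{"dx": 0,"dy": -0.165,"dz": -0.13,"rx": 0,"ry": 0,"rz": 0},{"dx": 0,"dy": -0.18,"dz": -0.13,"rx": 0,"ry": 0,"rz": 0},{"dx": 0,"dy": -0.18,"dz": -0.13,"rx": 0,"ry": 0,"rz": 0}], "jaw": 0.2, "squeeze": 25}}

```text
time_s: 28.38
tcp_pos: [0.4572, -0.1833, 0.2364]
tcp_rot: [2.13, 2.306, 0.001]
contact_force: [-0.4, -1.0, 0.6]
gripper_width: 0.0515
grip_force: 0.0
```

Run:
```python
from h import *
st();S,a=snap("scene","nf");T,b=snap("side","sf");ga,gb=cv2.cvtColor(a,6),cv2.cvtColor(b,6)
for k,xy in{"A/p1":(.6374,-.1679),"B/p2":(.6297,-.0781),"C/p3":(.622,.0117),"D/p4":(.6144,.1014)}.items():
    X=np.array([*xy,.0573]);ps=[blob(g,proj(c,X).round(),4,1)[0] for c,g in((S,ga),(T,gb))]
    Y,e=tri([S,T],ps);print(k,(Y-X).round(4),round(e,4),[p.round() for p in ps])
cv2.imwrite("pics/fin.png",np.hstack([cv2.resize(a[130:370,190:460],(400,356)),cv2.resize(b[150:450,200:440],(400,500))[:356]]))
```

```text
t 28.38 tcp [ 0.4572 -0.1833  0.2364] yaw 94.55 w 0.0515 gf 0.0 F [-0.4 -1.   0.6]
A/p1 [ 0.0011 -0.0003 -0.0001] 0.0016 [array([239., 226.]), array([386., 331.])]
B/p2 [0.0005 0.0011 0.0002] 0.0013 [array([260., 248.]), array([370., 291.])]
C/p3 [ 0. -0. -0.] 0.0014 [array([283., 272.]), array([358., 258.])]
D/p4 [ 0.0025 -0.003   0.0014] 0.0018 [array([304., 298.]), array([347., 229.])]
```

View pics/fin.png

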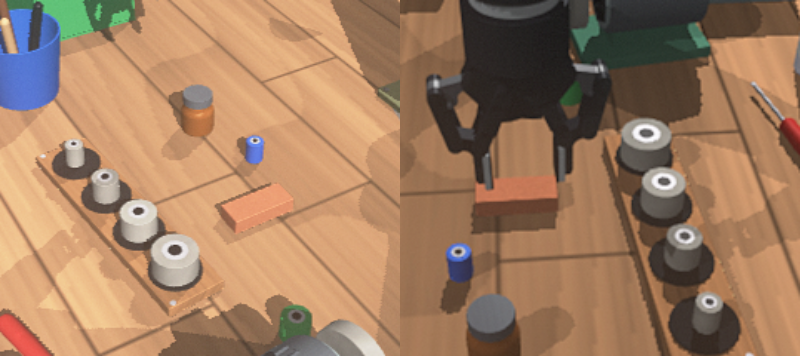

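All four wheels are standing upright on their pads in size order, with the jar untouched. D's small measuring window may have been clipped, so I'll re-measure it once with a larger one.

Run:
```python
from h import *
S,T=calibration("scene"),calibration("side");X=np.array([.6144,.1014,.0573]);ps=[]
for c,f in((S,"nf"),(T,"sf")):
    g=cv2.imread(f"pics/{f}.png",0);x,y=proj(c,X).round().astype(int);w=g[y-8:y+9,x-10:x+11];m=(w<85).astype(np.uint8)
    n,l,s,cc=cv2.connectedComponentsWithStats(m);i=1+np.argmax(s[1:,4]);ps.append(cc[i]+[x-10,y-8]);print((x,y),ps[-1],s[i,4])
Y,e=tri([S,T],ps);print((Y-X).round(4),e)
```

```text
(np.int64(307), np.int64(298)) [307.5 298. ] 42
(np.int64(346), np.int64(229)) [355. 221.] 3
[0.0124 0.0113 0.0151] 0.0065534678820682625
```

In the scene view D's bore is at (307.5,298), against an expected (307,298). In the side view it is at (347,229), against (346,229). So D is centred, and I'm handing in.

```bash
python3 -c "
from station import *
print(finish_job())"
```

```text
the job is handed in; nothing more can be done
None
```

The four wheels are on the pads in size order, the largest (D) on pad_4 nearest the motor and then C, B and A, each within about 2 mm of centre; the jar was left alone and the job was handed in at about 28 s, with no verdict returned.

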